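Unstack the filter cells into their trays

TASK

Take the stack of round filter cells apart from the top down, one at a time, and put each cell in the tray of its own colour, lying flat on the tray's floor. The cells hold glass: set each one down gently rather than dropping it, never tip one over, and leave the eyepiece and the jar where they stand.

Things in the scene. Friction and masses are not known exactly. Their poses are not given: they have to be found in the camera images.
- cell_green: green round filter cell, top of the stack at the start: a rigid disc 31 mm in diameter, 22 mm high, with green rim, two black bands round its side and tinted glass in its flat top. Origin: centre of its underside; z up; yaw meaningless. Loose, resting plainly on the cell below, which is 11 mm wider, so that its rim shows. 30 to 200 g.
- cell_red: red round filter cell, second of the stack at the start: a rigid disc 42 mm in diameter, 22 mm high, with red rim, two black bands round its side and tinted glass in its flat top. Origin: centre of its underside; z up; yaw meaningless. Loose, resting plainly on the cell below, which is 11 mm wider, so that its rim shows. 30 to 200 g.
- cell_yellow: yellow round filter cell, third of the stack at the start: a rigid disc 53 mm in diameter, 22 mm high, with yellow rim, two black bands round its side and tinted glass in its flat top. Origin: centre of its underside; z up; yaw meaningless. Loose, resting plainly on the cell below, which is 11 mm wider, so that its rim shows. 30 to 200 g.
- cell_blue: blue round filter cell, bottom of the stack at the start: a rigid disc 64 mm in diameter, 22 mm high, with blue rim, two black bands round its side and tinted glass in its flat top. Origin: centre of its underside; z up; yaw meaningless. Loose, resting on a fixed black square plate 100 mm wide, 8 mm thick. 30 to 200 g.
- tray_green: green round shallow tray with a dark floor, fixed to the bench, empty at the start: 59 mm outside, 51 mm inside the rim; floor 5 mm and rim top 9 mm above the bench. Origin: centre of its underside, at bench height; z up. It takes the green cell with 10 mm to spare all round.
- tray_red: red round shallow tray with a dark floor, fixed to the bench, empty at the start: 70 mm outside, 62 mm inside the rim; floor 5 mm and rim top 9 mm above the bench. Origin: centre of its underside, at bench height; z up. It takes the red cell with 10 mm to spare all round.
- tray_yellow: yellow round shallow tray with a dark floor, fixed to the bench, empty at the start: 81 mm outside, 73 mm inside the rim; floor 5 mm and rim top 9 mm above the bench. Origin: centre of its underside, at bench height; z up. It takes the yellow cell with 10 mm to spare all round.
- tray_blue: blue round shallow tray with a dark floor, fixed to the bench, empty at the start: 92 mm outside, 84 mm inside the rim; floor 5 mm and rim top 9 mm above the bench. Origin: centre of its underside, at bench height; z up. It takes the blue cell with 10 mm to spare all round.
- eyepiece: bystander: a loose black and silver microscope eyepiece standing upright, 38 mm in diameter, 52 mm high; origin at the centre of its underside
- jar: bystander: a loose amber jar with a white cap standing upright, 48 mm in diameter, 55 mm high; origin at the centre of its underside
Mind the look-alikes: they are no part of the job. What is shaped like the tray_red but purple or turquoise is not meant. What is shaped like the cell_red but purple is not meant.

How it is judged (in metres and radians):
On the way, in this order (a step that is already met when the one before it is completed fails the run):
1. the green cell lies released in the green tray (horizontal distance between cell_green and tray_green below 0.012 m and z of cell_green in the frame of tray_green between 0.002 and 0.0075 m and angle between cell_green's own z axis and vertical below 0.06 rad and contact force between the fingers and cell_green below 0.05 N and linear speed of cell_green below 0.02 m/s), for 0.2 s.
2. the red cell lies released in the red tray (horizontal distance between cell_red and tray_red below 0.012 m and z of cell_red in the frame of tray_red between 0.002 and 0.0075 m and angle between cell_red's own z axis and vertical below 0.06 rad and contact force between the fingers and cell_red below 0.05 N and linear speed of cell_red below 0.02 m/s), for 0.2 s.
3. the yellow cell lies released in the yellow tray (horizontal distance between cell_yellow and tray_yellow below 0.012 m and z of cell_yellow in the frame of tray_yellow between 0.002 and 0.0075 m and angle between cell_yellow's own z axis and vertical below 0.06 rad and contact force between the fingers and cell_yellow below 0.05 N and linear speed of cell_yellow below 0.02 m/s), for 0.2 s.
4. the blue cell lies released in the blue tray (horizontal distance between cell_blue and tray_blue below 0.012 m and z of cell_blue in the frame of tray_blue between 0.002 and 0.0075 m and angle between cell_blue's own z axis and vertical below 0.06 rad and contact force between the fingers and cell_blue below 0.05 N and linear speed of cell_blue below 0.02 m/s), for 0.2 s.
At the end, for the whole second after the job is handed in: Each of the four cells lies released and at rest, flat (within 0.06 rad) on the floor of the tray of its own colour, within 12 mm of its centre; eyepiece and jar within 20 mm of where they stood (all of step 1 and all of step 2 and all of step 3 and all of step 4 and distance of each of eyepiece, jar from where it was at the start of the episode below 0.02 m); the robot touches nothing.
It fails at once if a cell is tipped by more than about 35 degrees (angle between any of cell_green, cell_red, cell_yellow, cell_blue's own z axis and vertical above 0.6 rad).
It fails at once if a cell is dropped: falls freely from about 2 cm or more ((linear speed of cell_green above 0.6 m/s and contact force between the fingers and cell_green below 0.05 N) or (linear speed of cell_red above 0.6 m/s and contact force between the fingers and cell_red below 0.05 N) or (linear speed of cell_yellow above 0.6 m/s and contact force between the fingers and cell_yellow below 0.05 N) or (linear speed of cell_blue above 0.6 m/s and contact force between the fingers and cell_blue below 0.05 N)).
It fails at once if a cell is slammed or pressed hard on its tray (contact force between cell_green and tray_green above 60 N or contact force between cell_red and tray_red above 60 N or contact force between cell_yellow and tray_yellow above 60 N or contact force between cell_blue and tray_blue above 60 N).
It fails at once if the eyepiece or the jar is shoved by more than 20 mm or knocked over (distance of any of eyepiece, jar from where it was at the start of the episode above 0.02 m or angle between any of eyepiece, jar's own z axis and vertical above 0.4 rad).
It also fails if it takes over 120 s, if anything falls off the work surface, if the arm or the gripper's body presses on something with over 40 N, if the wrist force passes 120 N, or if a joint passes its speed limit or range.

ROBOT

A 6-joint arm with a two-finger parallel gripper is mounted at the origin on the work surface. World frame = base frame: x ahead of the robot, y to its left, z up, the work surface at z = 0. Lengths are in mm, angles in rad, forces in N, time in s.
With the tool pointing down it reaches from about 275 to 750 mm from the base axis. Payload 10.2 kg.
Tool frame: the origin (TCP) lies at the very end of the fingers, on their centre line; the grasp point (between the pads) lies 19 mm behind it (ctrl.grip_depth is the distance from the TCP to the grasp point, in mm); z points along the fingers, x is the direction in which the jaws open and shut, and the axes are right-handed (so a half turn about z gives the same grasp; the last joint's range is limited). The gripper opens to 85 mm and grips with 20 to 120 N. Pads are 22 mm wide; open, the fingers measure 114 mm over their backs; the gripper's body (76 mm by 85 mm) begins 54 mm behind the grasp point. The pads swing forward as they close: fully open they stand 13 mm farther back than shut.
Start: joints at [-1.558, 0.313, 1.498, -0, 1.331, -0.223], TCP at [122.637, -510.481, 231.294] pointing down, gripper open.
Joint ranges: [-2.94, 2.94], [-0.97, 2.17], [0.19, 2.56], [-1.23, 4.37], [0.02, 3.11], [-2.88, 2.88]. Speed limits (rad/s): [2.39, 2.39, 3.01, 3.14, 3.14, 3.14].

INTERFACE

Orientations are given as a unit quaternion [w, x, y, z].
In Python, from rig import ctrl gives the robot as it stands.
- The arm moves only by the tool play_rows, never from a script. Its argument "motion" is a list of rows, each a list of 2 entries, a list of its own where there are three numbers: the shift along the tool's x, y, z in mm, then the turn, a rotation vector about the tool's x, y, z in degrees. A call has 1 to 20 rows; each row shifts and turns the commanded pose from where the row before left it, along the tool's axes as they then stand; what a row does not reach is not made up. A row lasts 1/12 s, in which the tool goes at most 41.7 mm and 7.16 degrees, less where a joint would pass 70% of its speed; a pose out of reach is approached as far as the arm can. A call with a gripper value outside its range is refused whole. "fingers" is the finger opening in mm, from 0 to 85.4, set as the call begins (left out, the last holds). The fingers move at their own pace and stop on an object; "squeeze" is the grip in N (left out, the last holds). Time passes only in rows, so rows that do not move let the fingers close. It gives the time, the measured TCP pose, the force and the opening at its end, in the units of the state.
- ctrl.sense(): the state, without advancing time (a new reading comes with each control period).
- ctrl.capture(name): name is "scene" or "top"; returns the picture (480x640x3 uint8, red, green, blue); there is no depth.
- ctrl.get_calibration(name): a dict with "K" (3x3 intrinsics, pixels), "R" (3x3) and "t" (3): a world point X has camera coordinates R X + t. Camera axes: x right, y down, z forward; pixel columns grow to the right and rows downward; lengths in mm; the calibration is good to about 2 mm. A picture is of the moment at which its call begins. get_calibration takes no time and is no camera call.
- ctrl.finish_job(): hands the job in, once; it reports no verdict.
Trained networks look in the newest picture that a camera, given by its name, has taken for a name from the list of things; names that differ only in an ending like _2 or _b are one class to them, and where a whole thing is asked for, a point or a joint stands for the part that bears it (a point fixed in the world has none). Each returns a list of dicts, best first, with "p" (0 to 1); they miss things now and then, are a little off and sometimes report something else, mostly with a low value. They report only what shows in the picture. A call takes as long as a camera call. They do not tell look-alikes from the thing itself.
- ctrl.spot_in(camera, name): "position" ([column, row] as shares, 0 to 1, of the picture: columns of its width, rows of its height, amid what is visible of it).
The state is a dict: "time_s": time; "joints": joint angles; "dq": joint speeds; "tau": joint torques, N m; "eef_pos": TCP position; "ee_rot": TCP orientation; "force": force on the tool from outside, world axes, zero at the start; "wrist_torque": the same for the moment, N m; "grip_width": opening from 0.0 (shut) to 1.0 (fully open).
Only numpy, scipy, OpenCV 4.12 (cv2) and the standard library are available. Lean on these libraries where they do the work, as an engineer would, in place of code of your own. Each camera call takes 0.05 s, during which the arm holds its last target. There are 200 camera calls.

## Working session

There is one attempt and no reset: what is moved stays moved. The work goes in short steps, Python scripts to look and compute and a tool call to move; the robot and the scene stay as the last step left them, time stands still between calls to the robot, and variables do not carry over. Pictures are saved under pics/ and viewed, about 12 in all and at most 16, crops included, and the job is handed in when it is done.

Besides the shell and the picture viewer there is one more tool, called after "Emit:" by a JSON object that holds its "api" and its "payload", one argument or row to a line. play_rows: Moves the arm, as the interface text tells. Its arguments: {"type":"object","properties":{"motion":{"type":"array"},"fingers":{"type":"number"},"squeeze":{"type":"number"}},"required":["motion"]}

```bash
ls; mkdir -p pics
python3 - <<'E'
from rig import ctrl
import cv2
s=ctrl.sense();print(s)
for n in("scene","top"):
    im=ctrl.capture(n);cv2.imwrite(f"pics/{n}0.png",im[:,:,::-1])
    c=ctrl.get_calibration(n);print(n,c)
    for o in["cell_green","cell_red","cell_yellow","cell_blue","tray_green","tray_red","tray_yellow","tray_blue","eyepiece","jar"]:
        print(o,[( [round(a*b) for a,b in zip(d["position"],(640,480))],round(d["p"],2)) for d in ctrl.spot_in(n,o)][:5])
E
```

```text
pics
{'time_s': 0.0, 'joints': array([-1.55841668e+00,  3.13437706e-01,  1.49849251e+00, -2.36684520e-05,
        1.33100907e+00, -2.23422042e-01]), 'dq': array([-0.00068748,  0.00021861, -0.00100379,  0.00175954, -0.00046624,
       -0.0011823 ]), 'tau': array([ 1.58104260e-03, -4.12262678e+01, -2.59743440e+01, -1.03748957e-04,
        4.09666260e-03, -1.20084738e-05]), 'eef_pos': array([ 122.61933478, -510.18979475,  230.72051248]), 'ee_rot': array([-5.16377218e-04,  7.85374906e-01, -6.19020035e-01, -4.32249332e-04]), 'force': array([-0.36117654, -0.02798938,  0.33656011]), 'wrist_torque': array([ 0.02023982,  0.05826288, -0.00244198]), 'grip_width': 1.0001040223210471}
scene {'K': array([[618.14118253,   0.        , 320.47740092],
       [  0.        , 618.14118253, 238.69281566],
       [  0.        ,   0.        ,   1.        ]]), 'R': array([[-0.22703894,  0.97384835,  0.00852692],
       [ 0.72968121,  0.17590052, -0.66077556],
       [-0.64499508, -0.14379985, -0.75053511]]), 't': array([ 148.58533895, -374.79792425, 1870.25426052])}
cell_green [([254, 185], 0.52)]
cell_red [
[... 438 characters left out ...]
  ],
       [  0.        , 544.27108024, 237.72075072],
       [  0.        ,   0.        ,   1.        ]]), 'R': array([[ 0.00208894, -0.99965825,  0.026058  ],
       [-0.99741585, -0.00395417, -0.07173552],
       [ 0.07181404, -0.02584081, -0.99708324]]), 't': array([-20.74004449, 597.46406742, 984.29942799])}
cell_green [([434, 317], 0.83)]
cell_red [([483, 323], 0.63), ([425, 314], 0.62)]
cell_yellow [([419, 316], 0.83)]
cell_blue [([414, 307], 0.53)]
tray_green [([375, 228], 0.66)]
tray_red [([187, 200], 0.8), ([281, 158], 0.77), ([251, 217], 0.7)]
tray_yellow [([196, 305], 0.87)]
tray_blue [([302, 327], 0.58)]
eyepiece [([110, 214], 0.87)]
jar [([500, 222], 0.63), ([414, 306], 0.58)]
```

View pics/top0.png

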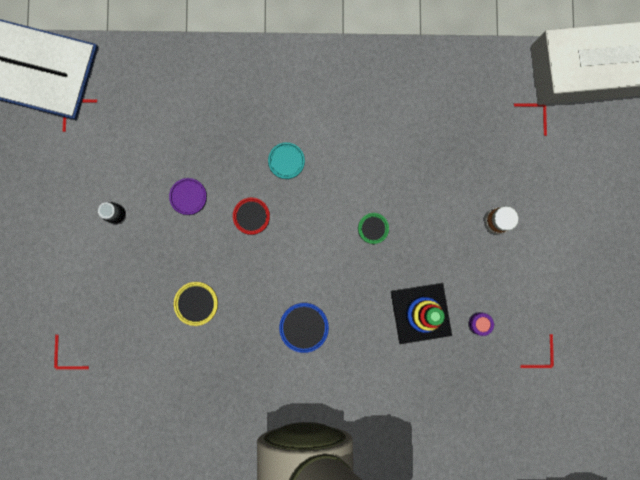

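View pics/scene0.png

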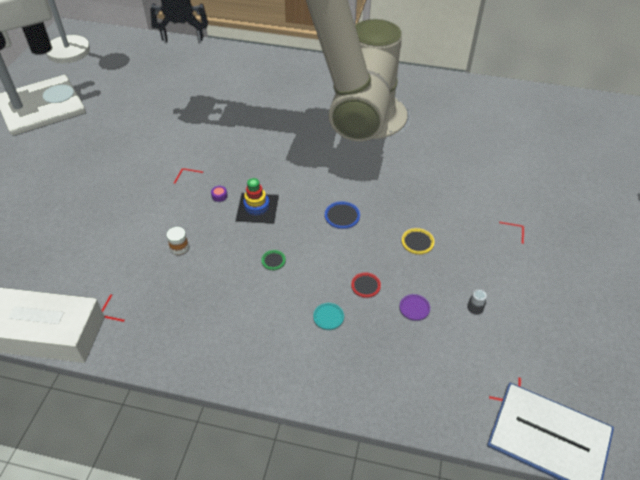

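The top view shows these:
- **Stack:** about (425,315) on its black plate.
- **Trays:** green (373,228), red (251,216), yellow (196,303) and blue (303,327).
- **Look-alikes:** turquoise tray (286,161), purple tray (188,197) and purple cell (482,324).
- **Bystanders:** eyepiece (112,213) and jar (502,220).

I'm choosing the stack on the plate and the red-rimmed dark-floor tray at (251,216). Next I'll measure by fitting silhouettes.

```bash
cat > h.py <<'E'
import numpy as np, cv2
from scipy.optimize import least_squares
from rig import ctrl
HUE={"green":(45,80),"red":(172,8),"yellow":(22,36),"blue":(100,122),"purple":(130,160)}
DC=dict(green=31,red=42,yellow=53,blue=64,purple=42); DT=dict(green=59,red=70,yellow=81,blue=92,purple=70)
def mask(im,col,s=110,v=50):
    h=cv2.cvtColor(im,cv2.COLOR_RGB2HSV); lo,hi=HUE[col]; H=h[:,:,0]
    m=(H>=lo)&(H<=hi) if lo<hi else (H>=lo)|(H<=hi)
    return (m&(h[:,:,1]>s)&(h[:,:,2]>v)).astype(np.uint8)
def proj(cal,P):
    c=cal["R"]@np.asarray(P,float).T+cal["t"][:,None]; p=cal["K"]@c; return (p[:2]/p[2]).T
def cyl(x,y,z0,z1,d):
    a=np.linspace(0,2*np.pi,60); return np.array([[x+d/2*np.cos(t),y+d/2*np.sin(t),z] for z in(z0,z1) for t in a])
def cen(pts):
    m=cv2.moments(cv2.convexHull(np.float32(pts))); return np.array([m["m10"],m["m01"]])/m["m00"],m["m00"]
def locate(im,cal,col,px,r,z0,z1,d):
    m=mask(im,col); w=np.zeros_like(m); cv2.circle(w,tuple(map(int,px)),r,1,-1); m*=w
    ys,xs=np.nonzero(m); c,A=cen(np.c_[xs,ys])
    f=lambda q:cen(proj(cal,cyl(q[0],q[1],z0,z1,d)))[0]-c
    q=least_squares(f,[500,0],x_scale=100,diff_step=1e-3).x
    return q,c,A,cen(proj(cal,cyl(*q,z0,z1,d)))[1]
E
python3 - <<'E'
from h import *
T=dict(green=((373,228),(272,260)),red=((251,216),(366,285)),yellow=((196,303),(418,241)),blue=((303,327),(342,215)))
for i,n in enumerate(("top","scene")):
    im=cv2.imread(f"pics/{n}0.png")[:,:,::-1].copy();cal=ctrl.get_calibration(n)
    for c in T:
        q,p,A,B=locate(im,cal,c,T[c][i],32,0,9,DT[c]);print(n,"tray",c,q.round(1),p.round(1),A,round(B))
    q,p,A,B=locate(im,cal,"green",((434,316),(254,185))[i],20,74,96,31);print(n,"cell",q.round(1),p.round(1),A,round(B))
    q,p,A,B=locate(im,cal,"purple",((482,324),(219,194))[i],18,0,22,42);print(n,"purple",q.round(1),p.round(1),A,round(B))
    s=((425,315),(256,197))[i];cr=im[s[1]-45:s[1]+45,s[0]-45:s[0]+45,::-1]
    cv2.imwrite(f"pics/crop{i}.png",cv2.resize(cr,(540,540),interpolation=2))
cv2.imwrite("pics/crop.png",np.hstack([cv2.resize(cv2.imread(f"pics/crop{i}.png"),(400,400)) for i in(0,1)]))
E
```

```text
top tray green [617.4   0. ] [373.1 227.9] 703.0 782
top tray red [639.9   0. ] [250.8 215.7] 1057.0 1097
top tray yellow [475.6   0. ] [195.3 303.4] 1487.5 1505
top tray blue [432.   0.] [303.5 327.4] 1906.0 1967
top cell [459.5   0. ] [434.9 316. ] 248.0 276
top purple [440.4   0. ] [481.3 323.8] 410.5 433
scene tray green [632.2   0. ] [273.1 259.6] 320.0 445
scene tray red [625.6   0. ] [365.6 284.5] 529.0 609
scene tray yellow [444.   0.] [417.5 240.8] 627.5 649
scene tray blue [429.9   0. ] [341.9 214.5] 704.0 813
scene cell [493.1   0. ] [252.9 184.1] 93.5 175
scene purple [486.7   0. ] [218.6 193.5] 152.5 262
```

View pics/crop.png

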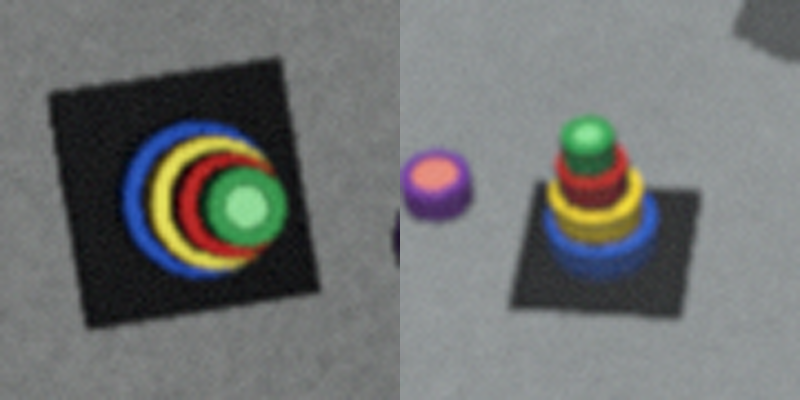

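The crop confirms the choice: green, red, yellow and blue stacked on the black plate, with the purple cell standing separately to one side. The solver got stuck at y=0 because the step is relative, so I'll fix that.

```bash
sed -i 's/^    f=lambda q.*/    f=lambda q:cen(proj(cal,cyl(q[0],q[1]-2000,z0,z1,d)))[0]-c/; s/^    q=least.*/    q=least_squares(f,[500,2000],diff_step=1e-3).x-[0,2000]/' h.py
python3 - <<'E'
from h import *
T=dict(green=((373,228),(272,260)),red=((251,216),(366,285)),yellow=((196,303),(418,241)),blue=((303,327),(342,215)))
for i,n in enumerate(("top","scene")):
    im=cv2.imread(f"pics/{n}0.png")[:,:,::-1].copy();cal=ctrl.get_calibration(n)
    for c in T:
        q,p,A,B=locate(im,cal,c,T[c][i],32,0,9,DT[c]);print(n,"tray",c,q.round(1))
    q,p,A,B=locate(im,cal,"green",((434,316),(254,185))[i],20,74,96,31);print(n,"cell",q.round(1))
    q,p,A,B=locate(im,cal,"purple",((482,324),(219,194))[i],18,0,22,42);print(n,"purple",q.round(1))
# scan stack in top: leftmost column edge of each ring -> model circle fit at its top height
    if i==0:
        for k,c in enumerate(("blue","yellow","red","green")):
            m=mask(im,c); m[:,:390]=0;m[:,455:]=0;m[:280]=0;m[350:]=0
            ys,xs=np.nonzero(m); hull=cv2.convexHull(np.c_[xs,ys].astype(np.int32))[:,0].astype(float)
            z=8+22*(k+1)
            # back-project hull pts to top plane
            R,t,K=cal["R"],cal["t"],cal["K"];C=-R.T@t
            d=(R.T@np.linalg.inv(K)@np.c_[hull,np.ones(len(hull))].T).T
            P=(C+d*((z-C[2])/d[:,2])[:,None])[:,:2]
            f=lambda q:np.hypot(*(P-q).T)-DC[c]/2
            r=least_squares(f,P.mean(0),loss="soft_l1",f_scale=1);print(c,r.x.round(1),np.abs(r.fun).mean().round(2))
E
```

```text
top tray green [ 617.6 -124.3]
top tray red [639.8 105.9]
top tray yellow [476.  206.7]
top tray blue [432.1   6.3]
top cell [ 458.6 -219.8]
top purple [ 439.  -324.2]
blue [ 457.9 -213.6] 0.45
yellow [ 458.  -214.7] 0.69
red [ 458.3 -216.7] 0.67
green [ 459.5 -217.5] 0.6
scene tray green [ 616.8 -125.9]
scene tray red [638.4 104.2]
scene tray yellow [474.8 204.7]
scene tray blue [430.6   4.3]
scene cell [ 456.7 -220. ]
scene purple [ 439.2 -325.4]
```

```bash
cat > mv.py <<'E'
import sys,numpy as np
from rig import ctrl
from scipy.spatial.transform import Rotation as Ro
s=ctrl.sense();w,x,y,z=s["ee_rot"];R=Ro.from_quat([x,y,z,w]).as_matrix()
print("pos",s["eef_pos"].round(1),"F",s["force"].round(1),"grip mm",round(s["grip_width"]*85.4,1),"t",round(s["time_s"],2),"tilt",R[:,2].round(4))
p=s["eef_pos"]
for a in sys.argv[1:]:
    t=np.array(list(map(float,a.split(","))));d=R.T@(t-p);print(a,"shift",d.round(1),"len",np.linalg.norm(d).round());p=t
E
python3 mv.py 458.3,-219,150 458.3,-219,80
```

```text
pos [ 122.6 -510.5  231.3] F [-0.1 -1.   0.7] grip mm 85.6 t 1.1 tilt [-0. -0. -1.]
458.3,-219,150 shift [-205.  -394.5   81.3] len 452.0
458.3,-219,80 shift [-0. -0. 70.] len 70.0
```

Emit:
{"api": "play_rows", "payload": {
  "motion": [
    [[-5,-9.5,2],[0,0,0]],
    [[-10,-20,4],[0,0,0]],
    [[-10,-20,4],[0,0,0]],
    [[-11,-21,4.3],[0,0,0]],
    [[-11,-21,4.3],[0,0,0]],
    [[-11,-21,4.3],[0,0,0]],
    [[-11,-21,4.3],[0,0,0]],
    [[-11,-21,4.3],[0,0,0]],
    [[-11,-21,4.3],[0,0,0]],
    [[-11,-21,4.3],[0,0,0]],
    [[-11,-21,4.3],[0,0,0]],
    [[-11,-21,4.3],[0,0,0]],
    [[-11,-21,4.3],[0,0,0]],
    [[-11,-21,4.3],[0,0,0]],
    [[-11,-21,4.3],[0,0,0]],
    [[-11,-21,4.3],[0,0,0]],
    [[-11,-21,4.3],[0,0,0]],
    [[-10,-20,4],[0,0,0]],
    [[-10,-20,4],[0,0,0]],
    [[-6,-11,3],[0,0,0]]
  ],
  "fingers": 52,
  "squeeze": 25
}}

```text
time_s: 2.77
eef_pos: [459.6, -216.7, 149.7]
ee_rot: [-0.0, 0.786, -0.618, -0.0]
force: [-0.1, 0.9, 0.2]
grip_width: 0.607
```

Emit:
{"api": "play_rows", "payload": {
  "motion": [
    [[0,0,0],[0,0,0]],
    [[0,0,0],[0,0,0]],
    [[0,0,0],[0,0,0]]
  ]
}}

```text
time_s: 3.02
eef_pos: [457.9, -219.1, 150.2]
ee_rot: [0.0, 0.785, -0.619, 0.0]
force: [0.2, -0.0, 0.3]
grip_width: 0.607
```

```bash
python3 mv.py 458.3,-219,105 458.3,-219,80
python3 - <<'E'
from h import *
o=[]
for n,(u,v) in(("top",(430,315)),("scene",(254,185))):
    im=ctrl.capture(n)[v-55:v+55,u-55:u+55,::-1];o.append(cv2.resize(im,(400,400),interpolation=2))
cv2.imwrite("pics/a1.png",np.hstack(o))
E
```

```text
pos [ 457.9 -219.1  150.2] F [ 0.2 -0.   0.3] grip mm 51.8 t 3.02 tilt [-0.e+00 -2.e-04 -1.e+00]
458.3,-219,105 shift [-0.1 -0.4 45.2] len 45.0
458.3,-219,80 shift [-0. -0. 25.] len 25.0
```

View pics/a1.png

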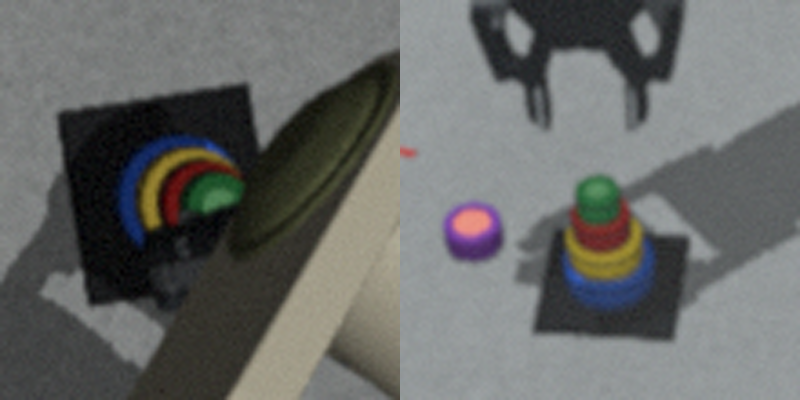

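The picture shows the fingers straddling the green cell at scene crop (588,100), centred over the cell at (598,195). I'll descend.

Emit:
{"api": "play_rows", "payload": {
  "motion": [
    [[0,0,10],[0,0,0]],
    [[0,0,10],[0,0,0]],
    [[0,0,10],[0,0,0]],
    [[0,0,10],[0,0,0]],
    [[0,0,8],[0,0,0]],
    [[0,0,8],[0,0,0]],
    [[0,0,6],[0,0,0]],
    [[0,0,5],[0,0,0]],
    [[0,0,3],[0,0,0]],
    [[0,0,0],[0,0,0]],
    [[0,0,0],[0,0,0]]
  ]
}}

```text
time_s: 4.03
eef_pos: [458.4, -219.1, 80.2]
ee_rot: [0.0, 0.785, -0.619, 0.0]
force: [-0.1, -0.1, 0.1]
grip_width: 0.611
```

Emit:
{"api": "play_rows", "payload": {
  "motion": [
    [[0,0,0],[0,0,0]],
    [[0,0,0],[0,0,0]],
    [[0,0,0],[0,0,0]],
    [[0,0,0],[0,0,0]],
    [[0,0,0],[0,0,0]],
    [[0,0,0],[0,0,0]]
  ],
  "fingers": 20
}}

```text
time_s: 4.53
eef_pos: [458.6, -219.1, 80.6]
ee_rot: [0.0, 0.785, -0.619, 0.0]
force: [-0.8, 0.2, 5.3]
grip_width: 0.345
```

Emit:
{"api": "play_rows", "payload": {
  "motion": [
    [[0,0,-1],[0,0,0]],
    [[0,0,-2],[0,0,0]],
    [[0,0,-4],[0,0,0]],
    [[0,0,-6],[0,0,0]],
    [[0,0,-8],[0,0,0]],
    [[0,0,-8],[0,0,0]],
    [[0,0,-6],[0,0,0]],
    [[0,0,-5],[0,0,0]],
    [[0,0,0],[0,0,0]],
    [[0,0,0],[0,0,0]]
  ]
}}

```text
time_s: 5.37
eef_pos: [458.4, -219.0, 120.3]
ee_rot: [0.0, 0.785, -0.619, 0.0]
force: [-0.1, 1.0, -0.8]
grip_width: 0.348
```

```bash
python3 mv.py 617,-125,120 617,-125,11
python3 - <<'E'
from h import *
o=[]
for n,(u,v) in(("top",(430,315)),("scene",(254,175))):
    im=ctrl.capture(n)[v-55:v+55,u-55:u+55,::-1];o.append(cv2.resize(im,(400,400),interpolation=2))
cv2.imwrite("pics/a2.png",np.hstack(o))
E
```

```text
pos [ 458.4 -219.   120.3] F [-0.1  1.  -0.8] grip mm 29.7 t 5.37 tilt [ 3.e-04 -3.e-04 -1.e+00]
617,-125,120 shift [ -54.4 -176.2    0.3] len 184.0
617,-125,11 shift [ -0.   0. 109.] len 109.0
```

View pics/a2.png

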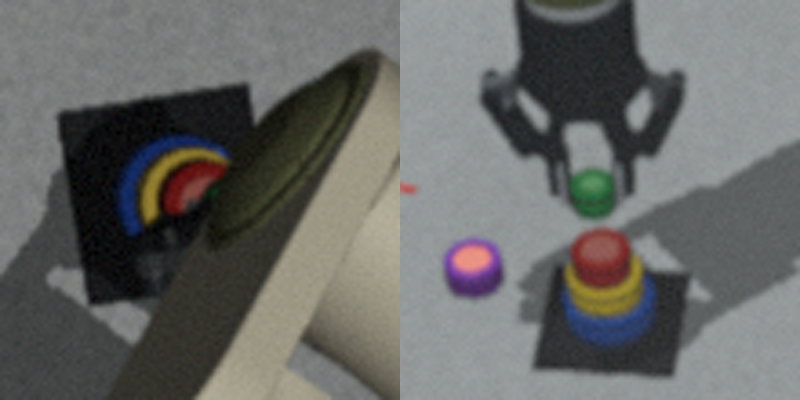

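Green is held level and the red cell stayed put. Next I'll carry it to the green tray.

Emit:
{"api": "play_rows", "payload": {
  "motion": [
    [[-1.5,-5,0],[0,0,0]],
    [[-3,-10,0],[0,0,0]],
    [[-4.5,-14.5,0],[0,0,0]],
    [[-4.5,-14.5,0],[0,0,0]],
    [[-4.5,-14.5,0],[0,0,0]],
    [[-4.5,-14.5,0],[0,0,0]],
    [[-4.5,-14.5,0],[0,0,0]],
    [[-4.5,-14.5,0],[0,0,0]],
    [[-4.5,-14.5,0],[0,0,0]],
    [[-4.5,-14.5,0],[0,0,0]],
    [[-4.5,-14.5,0],[0,0,0]],
    [[-4.5,-14.5,0],[0,0,0]],
    [[-3,-10,0],[0,0,0]],
    [[-1.9,-6.2,0],[0,0,0]],
    [[0,0,0],[0,0,0]]
  ]
}}

```text
time_s: 6.72
eef_pos: [617.8, -123.7, 119.6]
ee_rot: [-0.0, 0.786, -0.618, -0.0]
force: [-0.5, -0.4, -0.4]
grip_width: 0.345
```

Emit:
{"api": "play_rows", "payload": {
  "motion": [
    [[0,0,5],[0,0,0]],
    [[0,0,10],[0,0,0]],
    [[0,0,12],[0,0,0]],
    [[0,0,12],[0,0,0]],
    [[0,0,12],[0,0,0]],
    [[0,0,12],[0,0,0]],
    [[0,0,12],[0,0,0]],
    [[0,0,10],[0,0,0]],
    [[0,0,8],[0,0,0]],
    [[0,0,6],[0,0,0]],
    [[0,0,4],[0,0,0]],
    [[0,0,2],[0,0,0]],
    [[0,0,0],[0,0,0]],
    [[0,0,0],[0,0,0]]
  ]
}}

```text
time_s: 7.88
eef_pos: [617.2, -125.0, 15.5]
ee_rot: [-0.0, 0.785, -0.619, 0.0]
force: [0.4, 0.8, -1.5]
grip_width: 0.352
```

```bash
python3 mv.py 617,-125,11.5
python3 - <<'E'
from h import *
o=[]
for n,(u,v) in(("top",(373,228)),("scene",(272,260))):
    im=ctrl.capture(n)[v-55:v+55,u-55:u+55,::-1];o.append(cv2.resize(im,(400,400),interpolation=2))
cv2.imwrite("pics/a3.png",np.hstack(o))
E
```

```text
pos [ 617.2 -125.    15.5] F [ 0.4  0.8 -1.5] grip mm 30.1 t 7.88 tilt [ 7.e-04 -3.e-04 -1.e+00]
617,-125,11.5 shift [-0.1  0.2  4. ] len 4.0
```

View pics/a3.png

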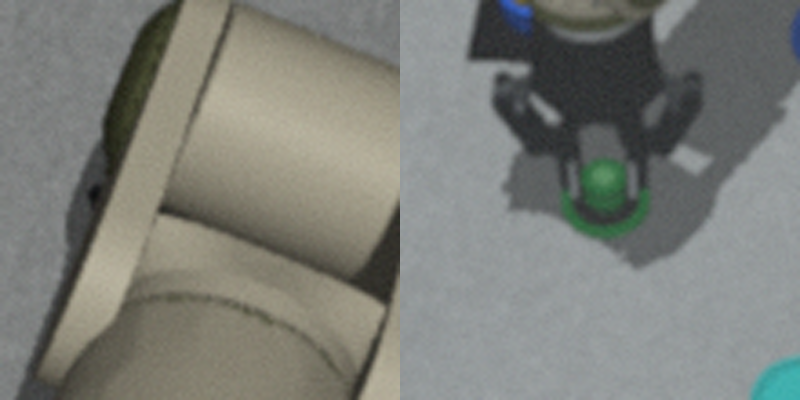

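The cell is centred in the green tray, just above its floor. I'll lower it in 1 mm rows.

Emit:
{"api": "play_rows", "payload": {
  "motion": [
    [[0,0,1],[0,0,0]],
    [[0,0,1],[0,0,0]],
    [[0,0,1],[0,0,0]],
    [[0,0,0.5],[0,0,0]],
    [[0,0,0],[0,0,0]],
    [[0,0,0],[0,0,0]],
    [[0,0,0],[0,0,0]]
  ]
}}

```text
time_s: 8.57
eef_pos: [617.0, -124.9, 11.7]
ee_rot: [-0.0, 0.785, -0.619, 0.0]
force: [-1.6, -0.0, 0.4]
grip_width: 0.343
```

Emit:
{"api": "play_rows", "payload": {
  "motion": [
    [[0,0,0.5],[0,0,0]],
    [[0,0,0],[0,0,0]],
    [[0,0,0],[0,0,0]]
  ]
}}

```text
time_s: 8.82
eef_pos: [617.0, -124.9, 11.6]
ee_rot: [0.0, 0.785, -0.619, 0.0]
force: [-1.7, 0.3, 5.3]
grip_width: 0.345
```

Contact at 5 N. I'll release and rise.

Emit:
{"api": "play_rows", "payload": {
  "motion": [
    [[0,0,0],[0,0,0]],
    [[0,0,0],[0,0,0]],
    [[0,0,0],[0,0,0]],
    [[0,0,0],[0,0,0]],
    [[0,0,0],[0,0,0]]
  ],
  "fingers": 50
}}

```text
time_s: 9.23
eef_pos: [616.9, -124.9, 11.0]
ee_rot: [0.0, 0.785, -0.619, -0.0]
force: [-0.1, -0.2, -0.3]
grip_width: 0.581
```

Emit:
{"api": "play_rows", "payload": {
  "motion": [
    [[0,0,-3],[0,0,0]],
    [[0,0,-6],[0,0,0]],
    [[0,0,-10],[0,0,0]],
    [[0,0,-15],[0,0,0]],
    [[0,0,-15],[0,0,0]],
    [[0,0,-15],[0,0,0]],
    [[0,0,-15],[0,0,0]],
    [[0,0,-15],[0,0,0]],
    [[0,0,-12],[0,0,0]],
    [[0,0,-6],[0,0,0]],
    [[0,0,0],[0,0,0]]
  ]
}}

```text
time_s: 10.15
eef_pos: [617.5, -125.1, 124.9]
ee_rot: [-0.0, 0.785, -0.619, 0.001]
force: [-0.2, -0.0, -0.4]
grip_width: 0.584
```

```bash
python3 mv.py 458.3,-217,120 458.3,-217,57
python3 - <<'E'
from h import *
im=ctrl.capture("scene");v,u=260,272;cv2.imwrite("pics/a4.png",cv2.resize(im[150:290,200:340,::-1],(560,560),interpolation=2))
cal=ctrl.get_calibration("scene")
for w in((273,253),):
    q,p,A,B=locate(im,cal,"green",w,26,0,9,59);print(q.round(1),p,A,B)
q,p,A,B=locate(im,cal,"red",(256,190),20,52,74,42);print("red",q.round(1),p.round(1),A,B)
E
```

```text
pos [ 617.5 -125.1  124.9] F [-0.2 -0.  -0.4] grip mm 49.9 t 10.15 tilt [ 0.0026 -0.0011 -1.    ]
458.3,-217,120 shift [ 52.1 176.3   4.6] len 184.0
458.3,-217,57 shift [-0.1  0.1 63. ] len 63.0
[ 616.7 -126.1] [273.01468189 259.61120174] 306.5 423.32015056791715
red [ 447.1 -237.4] [248.1 186.7] 13.5 254.5297356894007
```

View pics/a4.png

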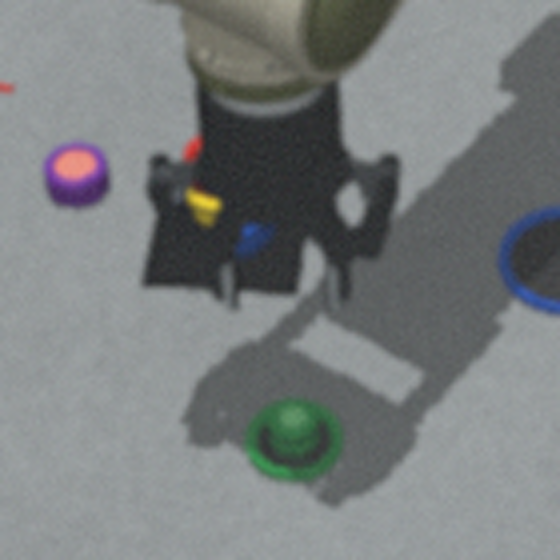

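Green sits upright in its tray at crop (295,435). Next is red.

Emit:
{"api": "play_rows", "payload": {
  "motion": [
    [[1.5,5,0],[0,0,0]],
    [[3,10,0],[0,0,0]],
    [[4.5,14.5,0.5],[0,0,0]],
    [[4.5,14.5,0.5],[0,0,0]],
    [[4.5,14.5,0.5],[0,0,0]],
    [[4.5,14.5,0.5],[0,0,0]],
    [[4.5,14.5,0.5],[0,0,0]],
    [[4.5,14.5,0.5],[0,0,0]],
    [[4.5,14.5,0.5],[0,0,0]],
    [[4.5,14.5,0.5],[0,0,0]],
    [[4.5,14.5,0.5],[0,0,0]],
    [[4,14.5,0],[0,0,0]],
    [[2,10,0],[0,0,0]],
    [[0.6,6.5,0],[0,0,0]],
    [[0,0,0],[0,0,0]],
    [[0,0,0],[0,0,0]]
  ],
  "fingers": 62
}}

```text
time_s: 11.53
eef_pos: [457.4, -216.2, 118.5]
ee_rot: [-0.0, 0.785, -0.619, -0.0]
force: [-0.2, -0.1, -0.3]
grip_width: 0.724
```

```bash
python3 mv.py 458.2,-217.3,58
python3 - <<'E'
from h import *
o=[]
for n,(u,v) in(("top",(430,315)),("scene",(254,175))):
    I=ctrl.capture(n);im=I[v-55:v+55,u-55:u+55,::-1];o.append(cv2.resize(im,(400,400),interpolation=2))
q,p,A,B=locate(I,ctrl.get_calibration("scene"),"red",(256,190),20,52,74,42);print("red",q.round(1),p.round(1),A,B)
cv2.imwrite("pics/a5.png",np.hstack(o))
E
```

```text
pos [ 457.4 -216.2  118.5] F [-0.2 -0.1 -0.3] grip mm 61.9 t 11.53 tilt [ 0.e+00  2.e-04 -1.e+00]
458.2,-217.3,58 shift [ 1.2 -0.5 60.5] len 61.0
red [ 456.8 -219.1] [253.9 190.5] 178.5 257.42407526716124
```

View pics/a5.png

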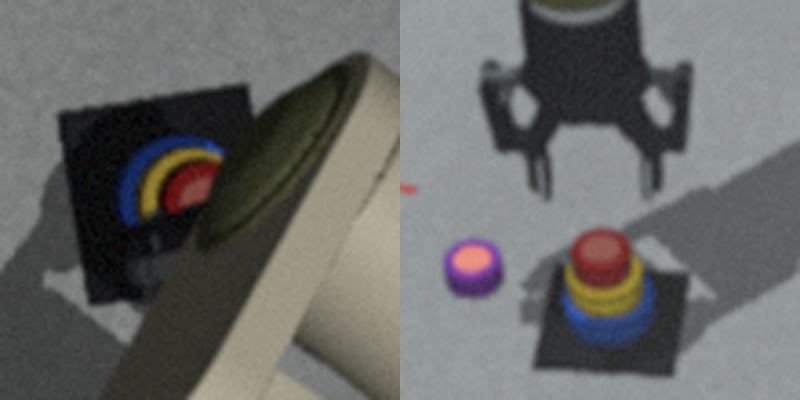

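The stack is intact with red on top at scene crop (600,255), and the fingers are centred over it.

Emit:
{"api": "play_rows", "payload": {
  "motion": [
    [[1.6,-0.3,8],[0,0,0]],
    [[0,0,10],[0,0,0]],
    [[0,0,10],[0,0,0]],
    [[0,0,10],[0,0,0]],
    [[0,0,8],[0,0,0]],
    [[0,0,6],[0,0,0]],
    [[0,0,5],[0,0,0]],
    [[0,0,3.5],[0,0,0]],
    [[0,0,0],[0,0,0]],
    [[0,0,0],[0,0,0]]
  ]
}}

```text
time_s: 12.47
eef_pos: [458.1, -217.9, 58.2]
ee_rot: [-0.0, 0.785, -0.619, 0.0]
force: [0.4, -0.4, 0.0]
grip_width: 0.725
```

Emit:
{"api": "play_rows", "payload": {
  "motion": [
    [[0,0,0],[0,0,0]],
    [[0,0,0],[0,0,0]],
    [[0,0,0],[0,0,0]],
    [[0,0,0],[0,0,0]],
    [[0,0,0],[0,0,0]],
    [[0,0,0],[0,0,0]]
  ],
  "fingers": 32
}}

```text
time_s: 12.97
eef_pos: [458.3, -218.0, 58.7]
ee_rot: [0.0, 0.785, -0.619, 0.0]
force: [-1.8, 1.3, 6.0]
grip_width: 0.477
```

Emit:
{"api": "play_rows", "payload": {
  "motion": [
    [[0,0,-1],[0,0,0]],
    [[0,0,-2],[0,0,0]],
    [[0,0,-4],[0,0,0]],
    [[0,0,-6],[0,0,0]],
    [[0,0,-8],[0,0,0]],
    [[0,0,-8],[0,0,0]],
    [[0,0,-8],[0,0,0]],
    [[0,0,-8],[0,0,0]],
    [[0,0,-6],[0,0,0]],
    [[0,0,-4],[0,0,0]],
    [[0,0,0],[0,0,0]],
    [[0,0,0],[0,0,0]]
  ]
}}

```text
time_s: 13.97
eef_pos: [458.0, -217.8, 113.1]
ee_rot: [0.0, 0.785, -0.619, 0.0]
force: [-0.4, -0.2, -1.4]
grip_width: 0.477
```

```bash
python3 mv.py 639,105,115 639,105,20
python3 - <<'E'
from h import *
o=[]
for n,(u,v) in(("top",(430,315)),("scene",(254,175))):
    I=ctrl.capture(n);im=I[v-55:v+55,u-55:u+55,::-1];o.append(cv2.resize(im,(400,400),interpolation=2))
cv2.imwrite("pics/a6.png",np.hstack(o))
E
```

```text
pos [ 458.  -217.8  113.1] F [-0.4 -0.2 -1.4] grip mm 40.7 t 13.97 tilt [ 0. -0. -1.]
639,105,115 shift [-271.6 -251.4   -1.9] len 370.0
639,105,20 shift [-0.  0. 95.] len 95.0
```

View pics/a6.png

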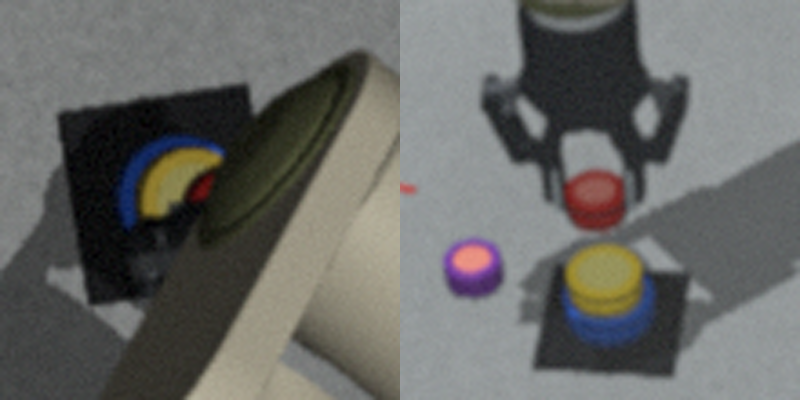

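Red is held level, with yellow and blue undisturbed. I'll carry it to the red tray.

Emit:
{"api": "play_rows", "payload": {
  "motion": [
    [[-4,-3.5,0],[0,0,0]],
    [[-8,-7,0],[0,0,0]],
    [[-15.5,-14.4,0],[0,0,0]],
    [[-15.5,-14.4,0],[0,0,0]],
    [[-15.5,-14.4,0],[0,0,0]],
    [[-15.5,-14.4,0],[0,0,0]],
    [[-15.5,-14.4,0],[0,0,0]],
    [[-15.5,-14.4,0],[0,0,0]],
    [[-15.5,-14.4,0],[0,0,0]],
    [[-15.5,-14.4,0],[0,0,0]],
    [[-15.5,-14.4,0],[0,0,0]],
    [[-15.5,-14.4,0],[0,0,0]],
    [[-15.5,-14.4,0],[0,0,0]],
    [[-15.5,-14.4,0],[0,0,0]],
    [[-15.5,-14.4,0],[0,0,0]],
    [[-15.5,-14.4,0],[0,0,0]],
    [[-15.5,-14.4,0],[0,0,0]],
    [[-15.5,-14.4,0],[0,0,0]],
    [[-8,-7,0],[0,0,0]],
    [[-3.6,-3.5,0],[0,0,0]]
  ]
}}

```text
time_s: 15.73
eef_pos: [639.1, 107.0, 112.6]
ee_rot: [0.0, 0.786, -0.618, -0.0]
force: [-0.1, -0.2, -0.8]
grip_width: 0.479
```

Emit:
{"api": "play_rows", "payload": {
  "motion": [
    [[0,0,0],[0,0,0]],
    [[0,0,0],[0,0,0]],
    [[0,0,5],[0,0,0]],
    [[0,0,10],[0,0,0]],
    [[0,0,12],[0,0,0]],
    [[0,0,12],[0,0,0]],
    [[0,0,12],[0,0,0]],
    [[0,0,12],[0,0,0]],
    [[0,0,10],[0,0,0]],
    [[0,0,10],[0,0,0]],
    [[0,0,8],[0,0,0]],
    [[0,0,4],[0,0,0]],
    [[0,0,2],[0,0,0]],
    [[0,0,0],[0,0,0]],
    [[0,0,0],[0,0,0]]
  ]
}}

```text
time_s: 16.98
eef_pos: [639.4, 105.0, 16.6]
ee_rot: [-0.0, 0.785, -0.619, 0.0]
force: [-0.2, 0.9, -0.7]
grip_width: 0.476
```

```bash
python3 mv.py 639,105,12
python3 - <<'E'
from h import *
o=[]
for n,(u,v) in(("top",(251,216)),("scene",(366,270))):
    I=ctrl.capture(n);im=I[v-55:v+55,u-55:u+55,::-1];o.append(cv2.resize(im,(400,400),interpolation=2))
cv2.imwrite("pics/a7.png",np.hstack(o))
E
```

```text
pos [639.4 105.   16.6] F [-0.2  0.9 -0.7] grip mm 40.7 t 16.98 tilt [ 9.e-04  0.e+00 -1.e+00]
639,105,12 shift [-0.1  0.3  4.6] len 5.0
```

View pics/a7.png

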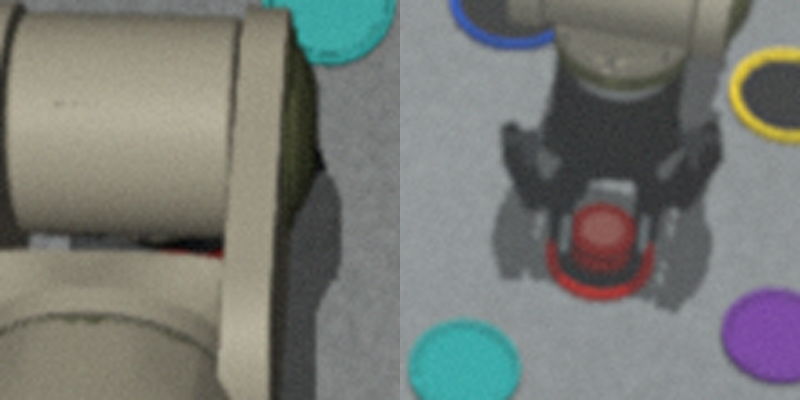

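Red is centred over the red tray. I'll lower it.

Emit:
{"api": "play_rows", "payload": {
  "motion": [
    [[0,0,1.5],[0,0,0]],
    [[0,0,1.5],[0,0,0]],
    [[0,0,1],[0,0,0]],
    [[0,0,0.5],[0,0,0]],
    [[0,0,0],[0,0,0]],
    [[0,0,0],[0,0,0]],
    [[0,0,0],[0,0,0]]
  ]
}}

```text
time_s: 17.67
eef_pos: [639.1, 105.0, 11.7]
ee_rot: [-0.0, 0.785, -0.619, 0.0]
force: [-1.0, -0.2, 1.6]
grip_width: 0.48
```

Emit:
{"api": "play_rows", "payload": {
  "motion": [
    [[0,0,0.3],[0,0,0]],
    [[0,0,0],[0,0,0]],
    [[0,0,0],[0,0,0]]
  ]
}}

```text
time_s: 17.92
eef_pos: [639.1, 105.0, 11.7]
ee_rot: [-0.0, 0.785, -0.619, 0.0]
force: [-3.7, -0.7, 4.5]
grip_width: 0.481
```

Emit:
{"api": "play_rows", "payload": {
  "motion": [
    [[0,0,0],[0,0,0]],
    [[0,0,0],[0,0,0]],
    [[0,0,0],[0,0,0]],
    [[0,0,0],[0,0,0]],
    [[0,0,0],[0,0,0]]
  ],
  "fingers": 60
}}

```text
time_s: 18.33
eef_pos: [639.0, 105.0, 11.1]
ee_rot: [0.0, 0.785, -0.619, -0.0]
force: [0.1, -0.3, 0.0]
grip_width: 0.701
```

Emit:
{"api": "play_rows", "payload": {
  "motion": [
    [[0,0,-3],[0,0,0]],
    [[0,0,-6],[0,0,0]],
    [[0,0,-10],[0,0,0]],
    [[0,0,-15],[0,0,0]],
    [[0,0,-15],[0,0,0]],
    [[0,0,-15],[0,0,0]],
    [[0,0,-15],[0,0,0]],
    [[0,0,-10],[0,0,0]],
    [[0,0,-5],[0,0,0]],
    [[0,0,0],[0,0,0]],
    [[0,0,0],[0,0,0]]
  ]
}}

```text
time_s: 19.25
eef_pos: [638.8, 105.0, 105.0]
ee_rot: [0.0, 0.785, -0.619, -0.0]
force: [-0.6, 0.1, -0.0]
grip_width: 0.705
```

```bash
python3 mv.py 458,-217,105 458,-217,36
python3 - <<'E'
from h import *
o=[]
for n,(u,v),c,z0,z1 in(("top",(415,310),"yellow",30,52),("scene",(366,270),"yellow",30,52)):
    I=ctrl.capture(n);im=I[v-55:v+55,u-55:u+55,::-1];o.append(cv2.resize(im,(400,400),interpolation=2))
    q,p,A,B=locate(I,ctrl.get_calibration(n),c,(425,315) if n=="top" else (256,197),28,z0,z1,53);print(q.round(1),p.round(1),A,B)
cv2.imwrite("pics/a8.png",np.hstack(o))
E
```

```text
pos [638.8 105.  105. ] F [-0.6  0.1 -0. ] grip mm 60.2 t 19.25 tilt [-5.e-04  0.e+00 -1.e+00]
458,-217,105 shift [2.708e+02 2.510e+02 1.000e-01] len 369.0
458,-217,36 shift [ 0. -0. 69.] len 69.0
[ 457. -218.] [428.1 315.2] 700.0 764.5382782900706
[ 454.4 -219.2] [254.7 196.1] 302.5 367.3569731937023
```

View pics/a8.png

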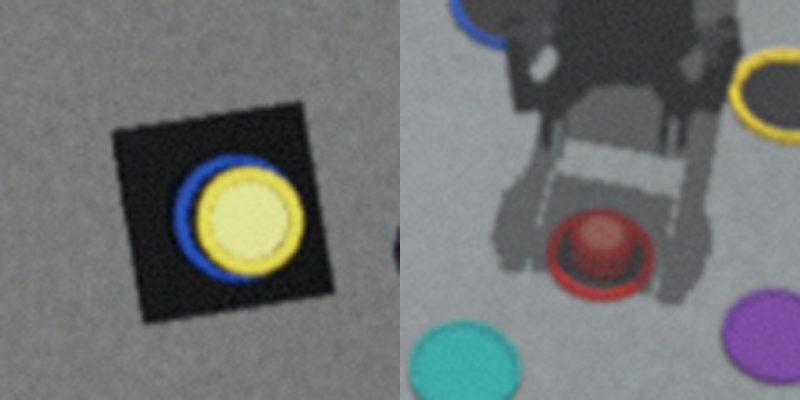

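Red lies flat in its tray at crop (600,250). The stack is unobscured, with yellow at (428,315). Next is yellow.

Emit:
{"api": "play_rows", "payload": {
  "motion": [
    [[4,3.5,0],[0,0,0]],
    [[8,7,0],[0,0,0]],
    [[15.5,14.4,0],[0,0,0]],
    [[15.5,14.4,0],[0,0,0]],
    [[15.5,14.4,0],[0,0,0]],
    [[15.5,14.4,0],[0,0,0]],
    [[15.5,14.4,0],[0,0,0]],
    [[15.5,14.4,0],[0,0,0]],
    [[15.5,14.4,0],[0,0,0]],
    [[15.5,14.4,0],[0,0,0]],
    [[15.5,14.4,0],[0,0,0]],
    [[15.5,14.4,0],[0,0,0]],
    [[15.5,14.4,0],[0,0,0]],
    [[15.5,14.4,0],[0,0,0]],
    [[15.5,14.4,0],[0,0,0]],
    [[15.5,14.4,0],[0,0,0]],
    [[15.5,14.4,0],[0,0,0]],
    [[15.5,14.4,0],[0,0,0]],
    [[8,7.5,0],[0,0,0]],
    [[3,3.6,0],[0,0,0]]
  ],
  "fingers": 73
}}

```text
time_s: 21.02
eef_pos: [456.3, -218.7, 105.2]
ee_rot: [0.0, 0.785, -0.62, -0.0]
force: [0.8, 0.5, 1.4]
grip_width: 0.856
```

Emit:
{"api": "play_rows", "payload": {
  "motion": [
    [[0,0,0],[0,0,0]],
    [[0,0,0],[0,0,0]],
    [[0,0,8],[0,0,0]],
    [[0,0,12],[0,0,0]],
    [[0,0,10],[0,0,0]],
    [[0,0,0],[0,0,0]],
    [[0,0,0],[0,0,0]]
  ]
}}

```text
time_s: 21.6
eef_pos: [457.3, -216.8, 74.7]
ee_rot: [-0.0, 0.786, -0.619, -0.001]
force: [0.8, -1.2, 0.8]
grip_width: 0.855
```

```bash
python3 mv.py 457,-217.5,36
python3 - <<'E'
from h import *
I=ctrl.capture("scene")
q,p,A,B=locate(I,ctrl.get_calibration("scene"),"yellow",(256,197),28,30,52,53);print(q.round(1),p.round(1),A,B)
q,p,A,B=locate(I,ctrl.get_calibration("scene"),"red",(366,275),32,0,9,70);print("red",q.round(1),p.round(1),A,B)
E
```

```text
pos [ 457.3 -216.8   74.7] F [ 0.8 -1.2  0.8] grip mm 73.0 t 21.6 tilt [-0.0011  0.001  -1.    ]
457,-217.5,36 shift [ 0.7  0.4 38.7] len 39.0
[ 455.1 -219.1] [254.7 196.3] 303.0 367.57696941145696
red [638.4 104.2] [365.6 284.5] 529.5 636.2389240632765
```

Emit:
{"api": "play_rows", "payload": {
  "motion": [
    [[0.7,0.6,8],[0,0,0]],
    [[0,0,10],[0,0,0]],
    [[0,0,8],[0,0,0]],
    [[0,0,6],[0,0,0]],
    [[0,0,4],[0,0,0]],
    [[0,0,2.8],[0,0,0]],
    [[0,0,0],[0,0,0]],
    [[0,0,0],[0,0,0]]
  ]
}}

```text
time_s: 22.32
eef_pos: [457.0, -218.2, 36.5]
ee_rot: [0.0, 0.785, -0.619, 0.0]
force: [-0.1, -0.6, 0.6]
grip_width: 0.854
```

Emit:
{"api": "play_rows", "payload": {
  "motion": [
    [[0,0,0],[0,0,0]],
    [[0,0,0],[0,0,0]],
    [[0,0,0],[0,0,0]],
    [[0,0,0],[0,0,0]],
    [[0,0,0],[0,0,0]],
    [[0,0,0],[0,0,0]]
  ],
  "fingers": 43
}}

```text
time_s: 22.82
eef_pos: [457.1, -218.3, 37.0]
ee_rot: [0.0, 0.785, -0.619, 0.0]
force: [-1.9, 0.9, 5.5]
grip_width: 0.607
```

Emit:
{"api": "play_rows", "payload": {
  "motion": [
    [[0,0,-1],[0,0,0]],
    [[0,0,-2],[0,0,0]],
    [[0,0,-4],[0,0,0]],
    [[0,0,-6],[0,0,0]],
    [[0,0,-8],[0,0,0]],
    [[0,0,-8],[0,0,0]],
    [[0,0,-8],[0,0,0]],
    [[0,0,-8],[0,0,0]],
    [[0,0,-6],[0,0,0]],
    [[0,0,-4],[0,0,0]],
    [[0,0,0],[0,0,0]],
    [[0,0,0],[0,0,0]]
  ]
}}

```text
time_s: 23.82
eef_pos: [456.9, -218.2, 91.5]
ee_rot: [0.0, 0.785, -0.619, 0.0]
force: [0.8, -0.5, -2.1]
grip_width: 0.607
```

```bash
python3 mv.py 475.4,205.7,91 475.4,205.7,18
python3 - <<'E'
from h import *
o=[]
for n,(u,v) in(("top",(430,315)),("scene",(254,175))):
    I=ctrl.capture(n);im=I[v-55:v+55,u-55:u+55,::-1];o.append(cv2.resize(im,(400,400),interpolation=2))
cv2.imwrite("pics/a9.png",np.hstack(o))
E
```

```text
pos [ 456.9 -218.2   91.5] F [ 0.8 -0.5 -2.1] grip mm 51.9 t 23.82 tilt [ 1.e-04 -1.e-04 -1.e+00]
475.4,205.7,91 shift [-407.8 -117.     0.5] len 424.0
475.4,205.7,18 shift [-0.  0. 73.] len 73.0
```

View pics/a9.png

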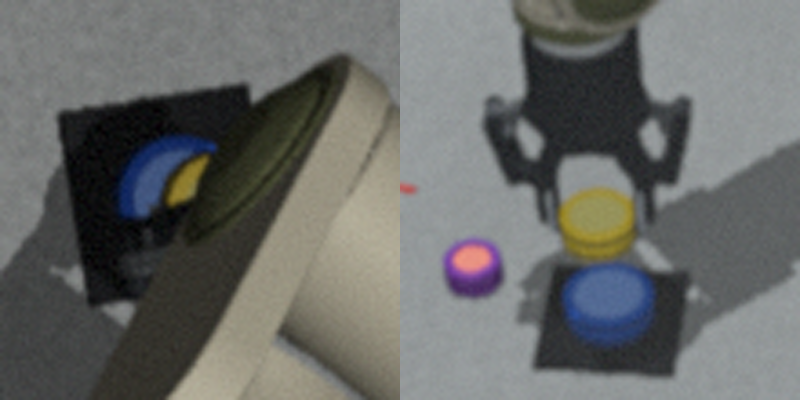

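Yellow is held level and blue stayed put. I'll carry it to the yellow tray.

Emit:
{"api": "play_rows", "payload": {
  "motion": [
    [[-5,-1.4,0],[0,0,0]],
    [[-11,-3.2,0],[0,0,0]],
    [[-17,-4.9,0],[0,0,0]],
    [[-21,-6.1,0],[0,0,0]],
    [[-21,-6.1,0],[0,0,0]],
    [[-21,-6.1,0],[0,0,0]],
    [[-21,-6.1,0],[0,0,0]],
    [[-21,-6.1,0],[0,0,0]],
    [[-21,-6.1,0],[0,0,0]],
    [[-21,-6.1,0],[0,0,0]],
    [[-21,-6.1,0],[0,0,0]],
    [[-21,-6.1,0],[0,0,0]],
    [[-21,-6.1,0],[0,0,0]],
    [[-21,-6.1,0],[0,0,0]],
    [[-21,-6.1,0],[0,0,0]],
    [[-21,-6.1,0],[0,0,0]],
    [[-21,-6.1,0],[0,0,0]],
    [[-21,-6,0],[0,0,0]],
    [[-20,-5.5,0],[0,0,0]],
    [[-17,-4.6,0],[0,0,0]]
  ]
}}

```text
time_s: 25.58
eef_pos: [473.9, 184.2, 91.3]
ee_rot: [0.0, 0.786, -0.619, -0.0]
force: [-0.5, 0.4, -2.5]
grip_width: 0.61
```

Emit:
{"api": "play_rows", "payload": {
  "motion": [
    [[-12,-3.2,0],[0,0,0]],
    [[-8,-2,0],[0,0,0]],
    [[-2.8,-0.8,0],[0,0,0]],
    [[0,0,0],[0,0,0]],
    [[0,0,0],[0,0,0]],
    [[0,0,5],[0,0,0]],
    [[0,0,10],[0,0,0]],
    [[0,0,12],[0,0,0]],
    [[0,0,12],[0,0,0]],
    [[0,0,10],[0,0,0]],
    [[0,0,10],[0,0,0]],
    [[0,0,8],[0,0,0]],
    [[0,0,4],[0,0,0]],
    [[0,0,2],[0,0,0]],
    [[0,0,0],[0,0,0]],
    [[0,0,0],[0,0,0]]
  ]
}}

```text
time_s: 26.92
eef_pos: [475.7, 205.7, 18.8]
ee_rot: [-0.0, 0.785, -0.619, 0.0]
force: [0.4, -0.2, -1.2]
grip_width: 0.605
```

```bash
python3 mv.py 475.4,205.7,13
python3 - <<'E'
from h import *
o=[]
for n,(u,v) in(("top",(196,305)),("scene",(418,225))):
    I=ctrl.capture(n);im=I[v-55:v+55,u-55:u+55,::-1];o.append(cv2.resize(im,(400,400),interpolation=2))
cv2.imwrite("pics/a10.png",np.hstack(o))
E
```

```text
pos [475.7 205.7  18.8] F [ 0.4 -0.2 -1.2] grip mm 51.7 t 26.92 tilt [ 7.e-04  1.e-04 -1.e+00]
475.4,205.7,13 shift [-0.1  0.2  5.8] len 6.0
```

View pics/a10.png

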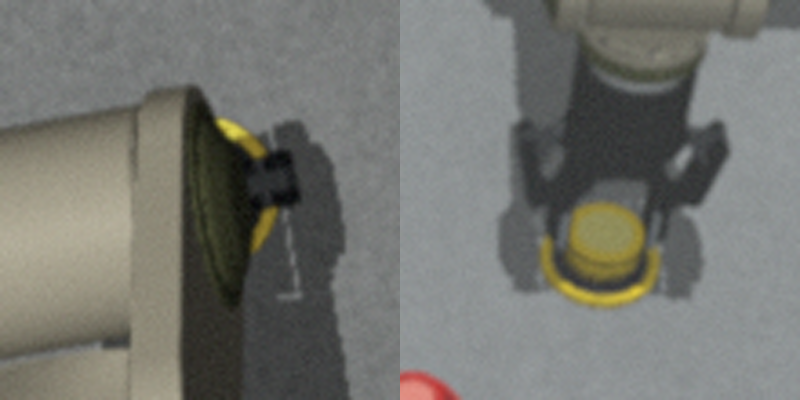

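Yellow is centred over its tray. I'll lower it.

Emit:
{"api": "play_rows", "payload": {
  "motion": [
    [[0,0,2],[0,0,0]],
    [[0,0,2],[0,0,0]],
    [[0,0,1],[0,0,0]],
    [[0,0,0.5],[0,0,0]],
    [[0,0,0.5],[0,0,0]],
    [[0,0,0],[0,0,0]],
    [[0,0,0],[0,0,0]],
    [[0,0,0],[0,0,0]]
  ]
}}

```text
time_s: 27.68
eef_pos: [475.5, 205.7, 12.6]
ee_rot: [-0.0, 0.785, -0.619, 0.0]
force: [1.1, 0.4, -0.2]
grip_width: 0.605
```

Emit:
{"api": "play_rows", "payload": {
  "motion": [
    [[0,0,0.4],[0,0,0]],
    [[0,0,0],[0,0,0]],
    [[0,0,0],[0,0,0]]
  ]
}}

```text
time_s: 27.93
eef_pos: [475.4, 205.6, 12.1]
ee_rot: [-0.0, 0.785, -0.619, 0.0]
force: [0.0, -0.1, -1.5]
grip_width: 0.608
```

Emit:
{"api": "play_rows", "payload": {
  "motion": [
    [[0,0,0.4],[0,0,0]],
    [[0,0,0.3],[0,0,0]],
    [[0,0,0],[0,0,0]],
    [[0,0,0],[0,0,0]]
  ]
}}

```text
time_s: 28.27
eef_pos: [475.5, 205.7, 12.0]
ee_rot: [-0.0, 0.785, -0.619, 0.0]
force: [-2.2, -0.5, 7.2]
grip_width: 0.604
```

Contact at 7 N. I'll release and rise.

Emit:
{"api": "play_rows", "payload": {
  "motion": [
    [[0,0,0],[0,0,0]],
    [[0,0,0],[0,0,0]],
    [[0,0,0],[0,0,0]],
    [[0,0,0],[0,0,0]],
    [[0,0,0],[0,0,0]]
  ],
  "fingers": 71
}}

```text
time_s: 28.68
eef_pos: [475.4, 205.6, 11.3]
ee_rot: [0.0, 0.785, -0.619, -0.0]
force: [-0.7, -0.1, -0.7]
grip_width: 0.829
```

Emit:
{"api": "play_rows", "payload": {
  "motion": [
    [[0,0,-3],[0,0,0]],
    [[0,0,-6],[0,0,0]],
    [[0,0,-10],[0,0,0]],
    [[0,0,-15],[0,0,0]],
    [[0,0,-15],[0,0,0]],
    [[0,0,-15],[0,0,0]],
    [[0,0,-15],[0,0,0]],
    [[0,0,-6],[0,0,0]],
    [[0,0,0],[0,0,0]],
    [[0,0,0],[0,0,0]]
  ]
}}

```text
time_s: 29.52
eef_pos: [475.3, 205.6, 96.4]
ee_rot: [-0.0, 0.785, -0.619, 0.0]
force: [0.3, -0.3, -0.4]
grip_width: 0.837
```

```bash
python3 - <<'E'
from h import *
o=[]
for n,(u,v) in(("top",(300,305)),("scene",(418,225))):
    I=ctrl.capture(n);im=I[v-55:v+55,u-55:u+55,::-1];o.append(cv2.resize(im,(400,400),interpolation=2))
    q,p,A,B=locate(I,ctrl.get_calibration(n),"blue",(420,315) if n=="top" else (258,205),28,8,30,64);print(q.round(1),p.round(1),A,B)
cv2.imwrite("pics/a11.png",np.hstack(o))
E
python3 mv.py 457.5,-215,90 457.5,-215,13
```

```text
[ 457.  -216.3] [424.5 314.4] 1002.5 1043.5038315481506
[ 455.8 -217.4] [255.9 202.7] 453.5 495.4200145374052
pos [475.  205.6  95.7] F [-0.1 -0.2  0.1] grip mm 71.1 t 29.62 tilt [-1.4e-03 -3.0e-04 -1.0e+00]
457.5,-215,90 shift [404.8 115.2   5.8] len 421.0
457.5,-215,13 shift [ 0.  -0.1 77. ] len 77.0
```

View pics/a11.png

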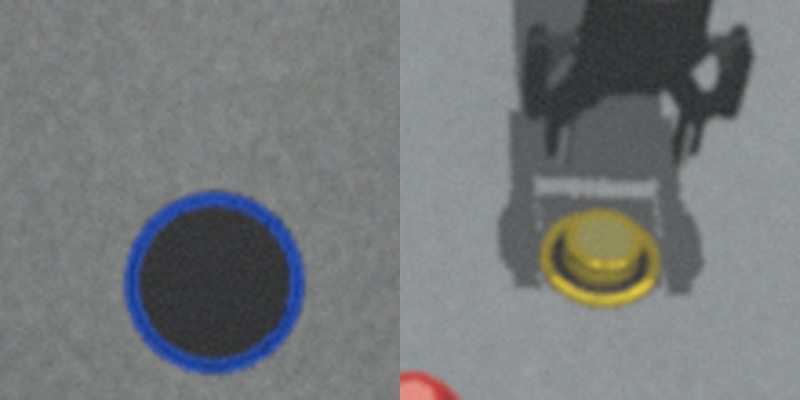

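Yellow lies flat in its tray at crop (600,250). Next is blue.

Emit:
{"api": "play_rows", "payload": {
  "motion": [
    [[5,1.4,0],[0,0,0]],
    [[11,3.2,0],[0,0,0]],
    [[17,4.9,0],[0,0,0]],
    [[21,6.1,0],[0,0,0]],
    [[21,6.1,0],[0,0,0]],
    [[21,6.1,0],[0,0,0]],
    [[21,6.1,0],[0,0,0]],
    [[21,6.1,0],[0,0,0]],
    [[21,6.1,0],[0,0,0]],
    [[21,6.1,0],[0,0,0]],
    [[21,6.1,0],[0,0,0]],
    [[21,6.1,0],[0,0,0]],
    [[21,6.1,0],[0,0,0]],
    [[21,6.1,0],[0,0,0]],
    [[21,6.1,0],[0,0,0]],
    [[21,6.1,0],[0,0,0]],
    [[21,6.1,0],[0,0,0]],
    [[21,6,0],[0,0,0]],
    [[20,5.5,0],[0,0,0]],
    [[17,4.6,0],[0,0,0]]
  ],
  "fingers": 85
}}

```text
time_s: 31.28
eef_pos: [456.5, -196.6, 96.1]
ee_rot: [0.0, 0.785, -0.619, -0.0]
force: [-0.4, 0.2, -0.4]
grip_width: 0.995
```

Emit:
{"api": "play_rows", "payload": {
  "motion": [
    [[12,3.2,0],[0,0,0]],
    [[8,2,0],[0,0,0]],
    [[1.3,0.4,0],[0,0,0]],
    [[0,0,0],[0,0,0]],
    [[0,0,0],[0,0,0]],
    [[0,0,10],[0,0,0]],
    [[0,0,12],[0,0,0]],
    [[0,0,12],[0,0,0]],
    [[0,0,6],[0,0,0]],
    [[0,0,0],[0,0,0]],
    [[0,0,0],[0,0,0]],
    [[0,0,0],[0,0,0]]
  ]
}}

```text
time_s: 32.28
eef_pos: [457.2, -216.7, 56.8]
ee_rot: [-0.0, 0.785, -0.619, 0.0]
force: [-0.9, -0.1, -0.3]
grip_width: 0.993
```

```bash
python3 mv.py 456.7,-217,13
python3 - <<'E'
from h import *
I=ctrl.capture("scene");u,v=254,185
q,p,A,B=locate(I,ctrl.get_calibration("scene"),"blue",(258,205),28,8,30,64);print(q.round(1),p.round(1),A,B)
cv2.imwrite("pics/a12.png",cv2.resize(I[v-45:v+45,u-45:u+45,::-1],(500,500),interpolation=2))
E
```

```text
pos [ 457.2 -216.7   56.8] F [-0.9 -0.1 -0.3] grip mm 84.8 t 32.28 tilt [ 6.e-04 -5.e-04 -1.e+00]
456.7,-217,13 shift [ 0.2  0.6 43.8] len 44.0
[ 456.8 -217.4] [255.8 202.9] 450.5 495.8795187972719
```

View pics/a12.png

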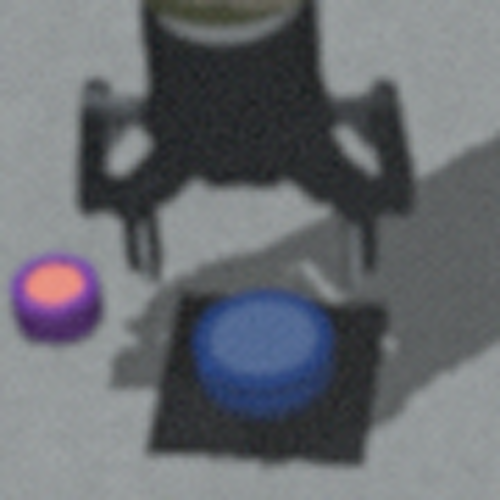

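Blue is at crop (263,350) and the fingers sit centrally over it. The small leftward offset is what the height difference predicts.

Emit:
{"api": "play_rows", "payload": {
  "motion": [
    [[0.2,0.5,6],[0,0,0]],
    [[0,0,8],[0,0,0]],
    [[0,0,8],[0,0,0]],
    [[0,0,8],[0,0,0]],
    [[0,0,6],[0,0,0]],
    [[0,0,4],[0,0,0]],
    [[0,0,3],[0,0,0]],
    [[0,0,1],[0,0,0]],
    [[0,0,0],[0,0,0]],
    [[0,0,0],[0,0,0]]
  ]
}}

```text
time_s: 33.17
eef_pos: [456.6, -217.0, 12.6]
ee_rot: [-0.0, 0.785, -0.619, 0.0]
force: [0.4, -0.1, 0.4]
grip_width: 0.998
```

Emit:
{"api": "play_rows", "payload": {
  "motion": [
    [[0,0,0],[0,0,0]],
    [[0,0,0],[0,0,0]],
    [[0,0,0],[0,0,0]],
    [[0,0,0],[0,0,0]],
    [[0,0,0],[0,0,0]],
    [[0,0,0],[0,0,0]]
  ],
  "fingers": 54
}}

```text
time_s: 33.67
eef_pos: [456.6, -217.1, 12.8]
ee_rot: [0.0, 0.785, -0.619, 0.0]
force: [-0.7, 1.3, 5.7]
grip_width: 0.735
```

Emit:
{"api": "play_rows", "payload": {
  "motion": [
    [[0,0,-1],[0,0,0]],
    [[0,0,-2],[0,0,0]],
    [[0,0,-4],[0,0,0]],
    [[0,0,-6],[0,0,0]],
    [[0,0,-8],[0,0,0]],
    [[0,0,-8],[0,0,0]],
    [[0,0,-8],[0,0,0]],
    [[0,0,-8],[0,0,0]],
    [[0,0,-6],[0,0,0]],
    [[0,0,-4],[0,0,0]],
    [[0,0,0],[0,0,0]],
    [[0,0,0],[0,0,0]]
  ]
}}

```text
time_s: 34.67
eef_pos: [456.5, -216.9, 67.4]
ee_rot: [-0.0, 0.785, -0.619, 0.0]
force: [-0.1, -0.2, -1.3]
grip_width: 0.736
```

```bash
python3 mv.py 431.4,5.3,70 431.4,5.3,18
python3 - <<'E'
from h import *
I=ctrl.capture("scene");u,v=254,185
cv2.imwrite("pics/a13.png",cv2.resize(I[v-45:v+45,u-45:u+45,::-1],(500,500),interpolation=2))
E
```

```text
pos [ 456.5 -216.9   67.4] F [-0.1 -0.2 -1.3] grip mm 62.8 t 34.67 tilt [ 1.e-04 -0.e+00 -1.e+00]
431.4,5.3,70 shift [-221.9  -27.5   -2.6] len 224.0
431.4,5.3,18 shift [-0.  0. 52.] len 52.0
```

View pics/a13.png

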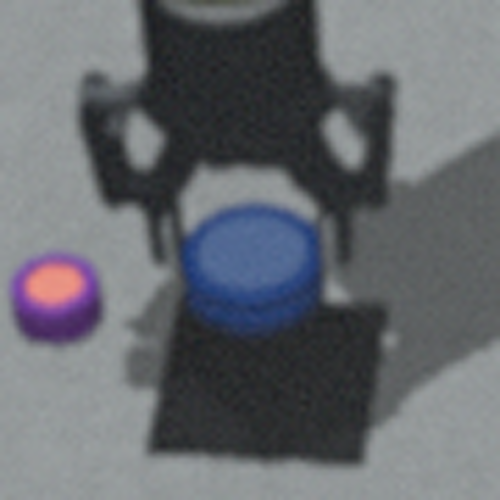

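Blue is held level at crop (252,270). I've now used all 16 pictures, so the remaining checks will be numeric. I'll carry it to the blue tray.

Emit:
{"api": "play_rows", "payload": {
  "motion": [
    [[-5,-0.6,0],[0,0,0]],
    [[-11,-1.4,0],[0,0,0]],
    [[-17,-2.1,0],[0,0,0]],
    [[-17,-2.1,0],[0,0,0]],
    [[-17,-2.1,0],[0,0,0]],
    [[-17,-2.1,0],[0,0,0]],
    [[-17,-2.1,0],[0,0,0]],
    [[-17,-2.1,0],[0,0,0]],
    [[-17,-2.1,0],[0,0,0]],
    [[-17,-2.1,0],[0,0,0]],
    [[-17,-2.1,0],[0,0,0]],
    [[-17,-2.1,0],[0,0,0]],
    [[-17,-2.1,0],[0,0,0]],
    [[-12,-1.5,0],[0,0,0]],
    [[-6.9,-0.9,0],[0,0,0]],
    [[0,0,0],[0,0,0]],
    [[0,0,0],[0,0,0]]
  ]
}}

```text
time_s: 36.13
eef_pos: [431.3, 5.4, 67.4]
ee_rot: [0.0, 0.786, -0.619, 0.0]
force: [0.6, -0.2, -1.6]
grip_width: 0.739
```

Emit:
{"api": "play_rows", "payload": {
  "motion": [
    [[0,0,5],[0,0,0]],
    [[0,0,10],[0,0,0]],
    [[0,0,10],[0,0,0]],
    [[0,0,10],[0,0,0]],
    [[0,0,8],[0,0,0]],
    [[0,0,5],[0,0,0]],
    [[0,0,2],[0,0,0]],
    [[0,0,0],[0,0,0]],
    [[0,0,0],[0,0,0]]
  ]
}}

```text
time_s: 36.88
eef_pos: [431.6, 5.1, 17.6]
ee_rot: [-0.0, 0.785, -0.619, 0.0]
force: [0.1, 0.3, -1.8]
grip_width: 0.733
```

```bash
python3 mv.py 431.4,5.3,11
python3 - <<'E'
from h import *
I=ctrl.capture("scene")
cal=ctrl.get_calibration("scene")
p=ctrl.sense()["eef_pos"];z=p[2]-5
m=mask(I,"blue");print("expected cell top px",proj(cal,[[p[0],p[1],z+22]]).round(1))
ys,xs=np.nonzero(m[180:245,300:390]);h=cv2.convexHull(np.c_[xs+300,ys+180].astype(np.int32));print(cv2.boundingRect(h))
P=proj(cal,cyl(431.4,5.3,0,9,92));print("tray bbox",P.min(0).round(),P.max(0).round())
E
```

```text
pos [431.6   5.1  17.6] F [ 0.1  0.3 -1.8] grip mm 62.6 t 36.88 tilt [ 4.e-04 -1.e-04 -1.e+00]
431.4,5.3,11 shift [-0.3  0.2  6.6] len 7.0
expected cell top px [[342.5 206.4]]
(325, 199, 35, 29)
tray bbox [324. 201.] [360. 229.]
```

Emit:
{"api": "play_rows", "payload": {
  "motion": [
    [[0,0,2],[0,0,0]],
    [[0,0,2],[0,0,0]],
    [[0,0,1.5],[0,0,0]],
    [[0,0,1],[0,0,0]],
    [[0,0,0.5],[0,0,0]],
    [[0,0,0],[0,0,0]],
    [[0,0,0],[0,0,0]],
    [[0,0,0],[0,0,0]]
  ]
}}

```text
time_s: 37.6
eef_pos: [431.4, 5.3, 10.4]
ee_rot: [-0.0, 0.785, -0.619, 0.0]
force: [0.8, -0.4, -1.7]
grip_width: 0.734
```

Emit:
{"api": "play_rows", "payload": {
  "motion": [
    [[0,0,0.4],[0,0,0]],
    [[0,0,0],[0,0,0]],
    [[0,0,0],[0,0,0]]
  ]
}}

```text
time_s: 37.85
eef_pos: [431.4, 5.2, 10.0]
ee_rot: [-0.0, 0.785, -0.619, 0.0]
force: [1.2, -0.6, -0.4]
grip_width: 0.738
```

Emit:
{"api": "play_rows", "payload": {
  "motion": [
    [[0,0,0.4],[0,0,0]],
    [[0,0,0.2],[0,0,0]],
    [[0,0,0],[0,0,0]],
    [[0,0,0],[0,0,0]]
  ]
}}

```text
time_s: 38.18
eef_pos: [431.4, 5.2, 9.9]
ee_rot: [-0.0, 0.785, -0.619, 0.0]
force: [-3.1, 0.6, 8.8]
grip_width: 0.733
```

This is contact at the predicted height. I'll release and rise, then back off sideways so the cameras get a clear view.

Emit:
{"api": "play_rows", "payload": {
  "motion": [
    [[0,0,0],[0,0,0]],
    [[0,0,0],[0,0,0]],
    [[0,0,0],[0,0,0]],
    [[0,0,0],[0,0,0]],
    [[0,0,0],[0,0,0]]
  ],
  "fingers": 82
}}

```text
time_s: 38.6
eef_pos: [431.4, 5.2, 9.3]
ee_rot: [0.0, 0.785, -0.619, -0.0]
force: [-0.5, 1.0, -0.6]
grip_width: 0.959
```

Emit:
{"api": "play_rows", "payload": {
  "motion": [
    [[0,0,-3],[0,0,0]],
    [[0,0,-6],[0,0,0]],
    [[0,0,-10],[0,0,0]],
    [[0,0,-15],[0,0,0]],
    [[0,0,-15],[0,0,0]],
    [[0,0,-15],[0,0,0]],
    [[0,0,-15],[0,0,0]],
    [[0,0,-15],[0,0,0]],
    [[0,0,-15],[0,0,0]],
    [[0,0,-15],[0,0,0]],
    [[0,0,-8],[0,0,0]],
    [[0,0,0],[0,0,0]]
  ]
}}

```text
time_s: 39.6
eef_pos: [432.1, 5.1, 143.1]
ee_rot: [-0.001, 0.785, -0.619, 0.002]
force: [0.4, -0.0, 0.1]
grip_width: 0.959
```

Emit:
{"api": "play_rows", "payload": {
  "motion": [
    [[5,1.4,0],[0,0,0]],
    [[12,3.2,0],[0,0,0]],
    [[20,5,0],[0,0,0]],
    [[20,5,0],[0,0,0]],
    [[20,5,0],[0,0,0]],
    [[20,5,0],[0,0,0]],
    [[20,5,0],[0,0,0]],
    [[20,5,0],[0,0,0]],
    [[20,5,0],[0,0,0]],
    [[20,5,0],[0,0,0]],
    [[20,5,0],[0,0,0]],
    [[20,5,0],[0,0,0]],
    [[20,0,0],[0,0,0]],
    [[20,0,0],[0,0,0]],
    [[12,0,0],[0,0,0]],
    [[5,0,0],[0,0,0]],
    [[0,0,0],[0,0,0]],
    [[0,0,0],[0,0,0]]
  ]
}}

```text
time_s: 41.1
eef_pos: [442.0, -273.2, 140.9]
ee_rot: [-0.0, 0.785, -0.619, -0.001]
force: [0.1, 0.0, -0.6]
grip_width: 0.963
```

```bash
python3 mv.py
python3 - <<'E'
from h import *
T=dict(green=(617.2,-125.1),red=(639.1,105),yellow=(475.4,205.7),blue=(431.4,5.3))
for n in("top","scene"):
    I=ctrl.capture(n);cal=ctrl.get_calibration(n)
    hsv=cv2.cvtColor(I,cv2.COLOR_RGB2HSV)
    for c in T:
        # cell top = coloured blob incl. tinted glass, inside the dark tray ring
        c0=proj(cal,[[*T[c],27]])[0]; m=mask(I,c,s=60,v=60)
        k=cv2.connectedComponentsWithStats(m,connectivity=4)
        best=[(s[cv2.CC_STAT_AREA],ce.round(1)) for s,ce in zip(k[2][1:],k[3][1:]) if np.hypot(*(ce-c0))<25 and s[4]>15]
        # predicted hull area of the top disc; match template by offset search
        S=np.zeros(m.shape,np.uint8); h=cv2.convexHull(np.float32(proj(cal,cyl(*T[c],26.9,27,DC[c]*.75)))).round().astype(np.int32)
        cv2.fillConvexPoly(S,h,1); sat=hsv[:,:,1].astype(float)*(hsv[:,:,2]>60)
        print(n,c,"fill at nominal",round(m[S>0].mean(),2),best[:3])
    for o in("eyepiece","jar"):
        d=ctrl.spot_in(n,o); print(o,[([round(a*b) for a,b in zip(e["position"],(640,480))],round(e["p"],2)) for e in d][:2])
E
```

```text
pos [ 442.  -273.2  140.9] F [ 0.1  0.  -0.6] grip mm 82.2 t 41.1 tilt [-8.e-04  1.e-03 -1.e+00]
top green fill at nominal 1.0 [(np.int32(647), array([373.7, 227.4]))]
top red fill at nominal 1.0 [(np.int32(991), array([250.1, 215.1]))]
top yellow fill at nominal 1.0 [(np.int32(1422), array([194. , 303.6]))]
top blue fill at nominal 1.0 [(np.int32(1804), array([303.4, 328. ]))]
eyepiece [([112, 212], 0.92)]
jar [([208, 304], 0.47), ([262, 210], 0.3)]
scene green fill at nominal 1.0 [(np.int32(348), array([273. , 258.9]))]
scene red fill at nominal 1.0 [(np.int32(531), array([365.7, 283.8]))]
scene yellow fill at nominal 1.0 [(np.int32(674), array([417.7, 240.2]))]
scene blue fill at nominal 1.0 [(np.int32(773), array([341.9, 213.9]))]
eyepiece [([478, 301], 0.92)]
jar [([175, 241], 0.77)]
```

Run:
```python
from h import *
T=dict(green=(617.2,-125.1),red=(639.1,105),yellow=(475.4,205.7),blue=(431.4,5.3))
a0=cv2.imread("pics/top0.png")[:,:,::-1].astype(float);s0=cv2.imread("pics/scene0.png")[:,:,::-1].astype(float)
for n,b in(("top",a0),("scene",s0)):
    I=ctrl.capture(n).astype(float);cal=ctrl.get_calibration(n);D=np.abs(I-b).max(2)
    for c in T:   # change against the empty tray's floor = the cell's silhouette
        S=np.zeros(D.shape,np.uint8);cv2.fillConvexPoly(S,cv2.convexHull(np.float32(proj(cal,cyl(*T[c],5,30,DC[c]+19)))).round().astype(np.int32),1)
        ys,xs=np.nonzero((D>40)&(S>0));ce,A=cen(np.c_[xs,ys])
        r=least_squares(lambda q:cen(proj(cal,cyl(q[0],q[1]-2000,5,27,DC[c])))[0]-ce,[500,2000],diff_step=1e-3).x-[0,2000]
        print(n,c,r.round(1),"off",np.round(r-T[c],1),A,round(cen(proj(cal,cyl(*r,5,27,DC[c])))[1]))
    for o,(u,v) in dict(jar=((502,220),(178,240)),eye=((112,213),(478,301))).items():
        k=0 if n=="top" else 1
        print(o,"changed px",int((D[(v,v)[0]-20:v+20,u-20:u+20]>40).sum()) if False else int((D[((502,220),(178,240))[k][1]-20:((502,220),(178,240))[k][1]+20,((502,220),(178,240))[k][0]-20:((502,220),(178,240))[k][0]+20]>40).sum()) if o=="jar" else int((D[((112,213),(478,301))[k][1]-20:((112,213),(478,301))[k][1]+20,((112,213),(478,301))[k][0]-20:((112,213),(478,301))[k][0]+20]>40).sum()))
```

```text
top green [ 618.7 -125.2] off [ 1.5 -0.1] 199.5 246
top red [639.6 106.9] off [0.5 1.9] 402.5 440
top yellow [475.8 208.8] off [0.4 3.1] 690.0 737
top blue [431.8   6.5] off [0.4 1.2] 964.5 1004
jar changed px 0
eye changed px 0
scene green [ 612.7 -126.8] off [-4.5 -1.7] 73.0 177
scene red [637.2 104.3] off [-1.9 -0.7] 191.5 311
scene yellow [474.5 205. ] off [-0.9 -0.7] 323.5 402
scene blue [430.4   4.1] off [-1.  -1.2] 346.5 504
jar changed px 0
eye changed px 0
```

```bash
python3 -c "
from rig import ctrl
print(ctrl.finish_job())"
```

```text
the job is handed in; nothing more can be done
None
```

I took the stack apart from the top down and set each cell in the tray of its own colour: green, red, yellow, then blue. Each was lowered in steps of 1–2 mm or less until it touched the floor at about 5–9 N, then released. I handed the job in at about 41 s; it reports no verdict.

**Last checks:**
- **Cell positions:** in the top camera, each cell is within about 3 mm of its tray centre. The scene camera puts red, yellow and blue within about 2 mm.
- **Disagreement:** the scene camera puts green 4.8 mm off centre, against 1.5 mm in the top view. Its dark bands left a small, partial outline, so I trust the top view; both are inside the 12 mm limit.
- **Bystanders:** the pictures show no change around the eyepiece and the jar. In the top view the jar finder gave only low-confidence false hits, but it found the jar in the scene view.
- **Robot:** the arm stood clear at 141 mm height, touching nothing.
- **Not seen by eye:** blue's final placing was checked only by numbers, because all 16 pictures were used by then. The pictures show green, red and yellow lying flat after release.

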